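Pack the laundry stain kit

ROBOT

A 7-joint arm with a two-finger parallel gripper is mounted at the origin on the work surface. World frame = base frame: x ahead of the robot, y to its left, z up, the work surface at z = 0. Lengths are in m, angles in rad, forces in N, time in s.
With the tool pointing down it reaches from about 0.425 to 0.875 m from the base axis. Payload 4.7 kg.
Tool frame: the origin (TCP) lies at the very end of the fingers, on their centre line; the grasp point (between the pads) lies 19 mm behind it; z points along the fingers, y is the line along which they close (so a half turn about z gives the same grasp; the last joint's range is limited). The gripper opens to 85 mm and grips with 20 to 120 N. Pads are 22 mm wide; open, the fingers measure 114 mm over their backs; the gripper's body (76 mm by 85 mm) begins 54 mm behind the grasp point. The pads swing forward as they close: fully open they stand 13 mm farther back than shut.
Start: joints at [1.356, 0.321, -0.07, 1.45, 0.023, 1.371, -0.057], TCP at [0.147, -0.633, 0.231] pointing down, gripper open.
Joint ranges: [-2.86, 2.86], [-0.3, 2.09], [-1.38, 1.24], [0.06, 2.45], [-1.56, 4.7], [0.09, 2.05], [-2.69, 2.69]. Speed limits (rad/s): [2.57, 2.57, 3.14, 3.14, 3.14, 3.14, 3.14].

INTERFACE

Orientations are given as a 3x3 rotation matrix whose columns are the frame's x, y, z axes.
In Python, from rig import env gives the robot as it stands.
- The arm moves only by the tool tcp_steps, called after "Call:" by a JSON object that holds its "fn" and its "kwargs", one argument or row to a line. Schema: {"type":"object","properties":{"moves":{"type":"array","items":{"type":"object","properties":{"x":{"type":"number"},"y":{"type":"number"},"z":{"type":"number"},"wx":{"type":"number"},"wy":{"type":"number"},"wz":{"type":"number"}},"additionalProperties":false},"minItems":1,"maxItems":20},"finger_gap":{"type":"number"},"only":{"type":"string"},"quiet":{"type":"boolean"},"lines":{"type":"string"}},"required":["moves"],"additionalProperties":false}. moves is a list of rows, 1 to 20 of them, each an object with the fields x, y, z (the shift in m), wx, wy, wz (a rotation vector in rad); a field left out counts as zero; each row shifts and turns the commanded pose from where the row before left it, along the tool's axes as they then stand; what a row does not reach is not made up. A row lasts 1/10 s, in which the tool goes at most 0.05 m and 0.15 rad, less where a joint would pass 70% of its speed; a pose out of reach is approached as far as the arm can. finger_gap is the finger opening in m, set as the call begins (left out keeps the last). The fingers move at their own pace and stop on an object; the grip force is fixed at half the most. Time passes only in rows, so rows that do not move let the fingers close. The tool returns the time, the measured TCP pose, the force, the opening and the grip force at its end. only (a regular expression) keeps the lines of the reply that match it, lines (a string "A,B") keeps lines A to B, and quiet returns only ok. Input that does not fit is refused with a message, and nothing moves.
- env.observe(): the state, without advancing time (a new reading comes with each control period).
- env.capture(name): name is "scene" or "top" or "wrist"; returns the picture (384x512x3 uint8, blue, green, red); there is no depth.
- env.camera_info(name): a dict with "intrinsics" (3x3 intrinsics, pixels), "k1" (the pictures are not rectified: a ray, as slopes to the right and down, at radius r is drawn at 1 + k1 r^2 times it, then the intrinsics apply), "R" (3x3) and "t" (3): a world point X has camera coordinates R X + t. Camera axes: x right, y down, z forward; pixel columns grow to the right and rows downward; lengths in m; the calibration is good to about 2 mm. A picture is of the moment at which its call begins: read the wrist's pose just before it. camera_info takes no time and is no camera call; for the wrist camera it gives the pose at the moment of the call.
- env.job_done(): hands the job in; it is judged then, once.
The state is a dict: "clock": time; "joint_pos": joint angles; "qvel": joint speeds; "joint_efforts": joint torques, N m; "eef_pos": TCP position; "tcp_rot": TCP orientation; "ft_force": force on the tool from outside, world axes, zero at the start; "wrist_torque": the same for the moment, N m; "grip_width": finger opening in m; "grip_force": force on a finger pad.
Only numpy, scipy, OpenCV 4.12 (cv2) and the standard library are available. Lean on these libraries where they do the work, as an engineer would, in place of code of your own. Each camera call takes 0.05 s, during which the arm holds its last target. There are 200 camera calls.

TASK

Pack the stain kit into the teal divided tray: the blue brush on its bristles in the long compartment, the blue dosing cup upright in the small square-ish compartment between the bottles and the clothes pegs, and the two laundry bottles upright at the other end, the purple-capped stain remover in the compartment next to the brush and the pink-capped softener in the one next to the cup. The yellow-capped bleach, the red floor brush, the orange pet-food cup and the green-lidded tub are not part of the kit: leave them standing where they are.

Things in the scene. Friction and masses are not known exactly. Their poses are not given: they have to be found in the camera images.
- tray: Teal divided tray, fixed, 244 (x) x 164 (y), walls 50 high, dividers 40, floor top at z 4. Origin: centre of underside. Compartments at (x, y), clear size: (-70, 40) 96 x 76 stain remover; (-70, -40) 96 x 76 softener; (50, 40) 136 x 76 long one, brush; (24, -40) 84 x 76 cup; (94, -40) 48 x 76 full of fixed clothes pegs, 28 high. Bottles and brush fit with their length along the tray's x.
- stain_remover: Upright white bottle, loose, body 75 (its x) x 42 (its y) x 76 high, round purple cap of 31 diameter in the middle of its top (z 82 to 105), purple panels on the broad sides. About 220 g. Origin: centre of the underside, z up. Belongs in the tray.
- softener: Upright white bottle, loose, body 75 (its x) x 42 (its y) x 76 high, round pink cap of 31 diameter in the middle of its top (z 82 to 105), pink panels on the broad sides. About 220 g. Origin: centre of the underside, z up. Belongs in the tray.
- laundry_brush: Scrubbing brush standing on its bristles, loose, 104 (its x) x 50 (its y) x 78 high: bristles to z 25, block z 24 to 42, above it a bow handle, a flat-sided bar 84 long (x) x 20 wide (y), z 56 to 78, centred. Blue block and handle, white bristles. About 130 g. Origin: centre of the underside, z up. Belongs in the tray.
- laundry_cup: Round open dosing cup, loose, straight sides, blue plastic, 50 outer diameter, 65 high, 3 wall, about 50 g. Origin: centre of the underside, z up. Belongs in the tray.
- bleach: Upright white bottle, loose, body 75 (its x) x 42 (its y) x 76 high, round yellow cap of 31 diameter in the middle of its top (z 82 to 105), yellow panels on the broad sides. About 220 g. Origin: centre of the underside, z up. Does not belong: leave it alone.
- floor_brush: Scrubbing brush standing on its bristles, loose, 104 (its x) x 50 (its y) x 78 high: bristles to z 25, block z 24 to 42, above it a bow handle, a flat-sided bar 84 long (x) x 20 wide (y), z 56 to 78, centred. Red block and handle, dark bristles. About 130 g. Origin: centre of the underside, z up. Does not belong: leave it alone.
- pet_cup: Round open dosing cup, loose, straight sides, orange plastic, 50 outer diameter, 65 high, 3 wall, about 50 g. Origin: centre of the underside, z up. Does not belong: leave it alone.
- powder_tub: Round closed tub, loose, white and green with a green lid, 70 diameter, 74 high, about 300 g. Origin: centre of the underside, z up. Does not belong: leave it alone.
Not all that is in view belongs to the job. Leave any brown look-alike of the stain_remover alone.

How it is judged:
By the outcome, as a careful person would: the job done as asked, in the order asked, and still so for the second after the job is handed in, with the robot touching nothing.
It also fails if it takes over 112 s, if anything falls off the work surface, if the arm or the gripper's body presses on something with over 40 N, if the wrist force passes 120 N, or if a joint passes its speed limit or range.

## Working session

There is one attempt and no reset: what is moved stays moved. The work goes in short steps, Python scripts to look and compute and a tool call to move; the robot and the scene stay as the last step left them, time stands still between calls to the robot, and variables do not carry over. Pictures are saved under pics/ and viewed, at most 14 in all, crops included, and the job is handed in when it is done.

```bash
ls; mkdir -p pics; python3 - <<'E'
from rig import env
import cv2
for n in("scene","top"):
    cv2.imwrite(f"pics/{n}0.png",env.capture(n)); c=env.camera_info(n); print(n,c)
s=env.observe(); print(s["clock"],s["eef_pos"],s["tcp_rot"],s["grip_width"])
E
```

```text
pics
scene {'intrinsics': array([[417.9017172 ,   0.        , 259.03681272],
       [  0.        , 417.9017172 , 193.71402217],
       [  0.        ,   0.        ,   1.        ]]), 'k1': -0.13642712148804995, 'R': array([[ 0.8176129 ,  0.57569059, -0.00945994],
       [ 0.45010313, -0.6493231 , -0.61301443],
       [-0.3590492 ,  0.49695055, -0.79001508]]), 't': array([-0.41767974, -0.15268842,  1.31536619])}
top {'intrinsics': array([[431.97686558,   0.        , 249.8829542 ],
       [  0.        , 431.97686558, 194.89767224],
       [  0.        ,   0.        ,   1.        ]]), 'k1': -0.15426461262709334, 'R': array([[ 0.02303029, -0.99967767, -0.01068432],
       [-0.98475336, -0.02084066, -0.17270348],
       [ 0.17242514,  0.01449883, -0.98491591]]), 't': array([0.05334357, 0.45157187, 1.24621502])}
0.1 [ 0.14726661 -0.63261011  0.23035207] [[ 9.73932733e-01  2.26836488e-01 -4.89735329e-04]
 [ 2.26836990e-01 -9.73931399e-01  1.61535623e-03]
 [-1.10546880e-04 -1.68433839e-03 -9.99998575e-01]] 0.08535694739636991
```

View pics/scene0.png

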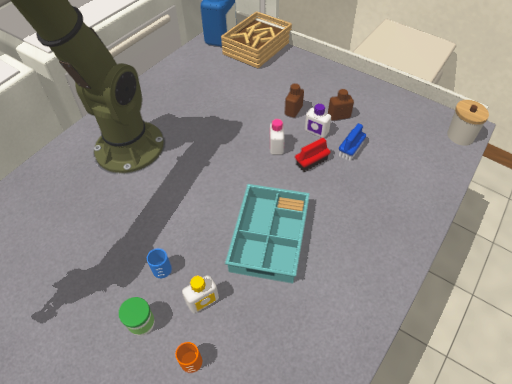

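View pics/top0.png

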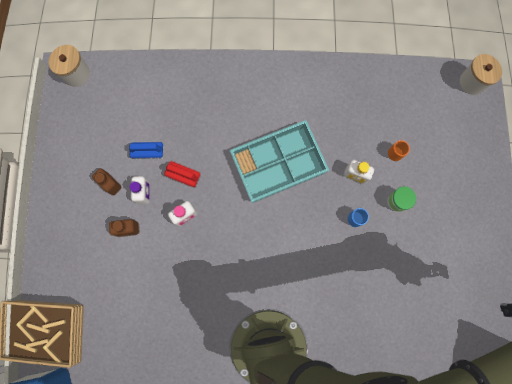

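Scene picture: purple bottle (319,120), pink (277,137), blue brush (353,142), blue cup (159,263), tray centre (270,232) with pegs at its far end (290,204). Top picture: purple (138,188), pink (181,212), blue brush (146,150), blue cup (359,217), tray corners (232,152), (306,124), (327,169), (252,199), with the pegs at (247,160). So tray +x points image left.

```bash
cat > h.py <<'E'
import numpy as np, cv2
from rig import env
class Cam:
    def __init__(s,n):
        c=env.camera_info(n); s.K=c["intrinsics"]; s.k=c["k1"]; s.R=np.array(c["R"]); s.t=np.array(c["t"]); s.C=-s.R.T@s.t
    def ray(s,uv):
        uv=np.atleast_2d(np.asarray(uv,float))
        p=cv2.undistortPoints(uv[:,None],s.K,np.array([s.k,0,0,0,0.]))[:,0]
        d=np.c_[p,np.ones(len(p))]@s.R; return d
    def plane(s,uv,z):
        d=s.ray(uv); return s.C+d*((z-s.C[2])/d[:,2])[:,None]
def tri(c1,p1,c2,p2):
    d1=c1.ray(p1)[0];d2=c2.ray(p2)[0]
    A=np.c_[d1,-d2];x=np.linalg.lstsq(A,c2.C-c1.C,rcond=None)[0]
    a=c1.C+x[0]*d1;b=c2.C+x[1]*d2
    return (a+b)/2,np.linalg.norm(a-b)
def mask(img,h0,h1,s=90,v=50):
    return cv2.inRange(cv2.cvtColor(img,cv2.COLOR_BGR2HSV),(h0,s,v),(h1,255,255))
def blobs(m,amin=15):
    n,l,st,ce=cv2.connectedComponentsWithStats(m)
    return sorted([(int(st[i,4]),ce[i].round(1).tolist(),st[i,:4].tolist(),i) for i in range(1,n) if st[i,4]>=amin],reverse=True),l
E
python3 - <<'E'
from h import *
for n in("scene","top"):
    im=cv2.imread(f"pics/{n}0.png")
    for nm,a in dict(blue=(103,125,110),purple=(126,145,90),pink=(155,176,90),teal=(82,98,60),peg=(8,20,80),red=(0,6,140)).items():
        print(n,nm,[b[:3] for b in blobs(mask(im,a[0],a[1],a[2]))[0]][:5])
# close crops for viewing
t=cv2.imread("pics/top0.png");s=cv2.imread("pics/scene0.png")
a=cv2.resize(t[130:250,80:220],None,fx=2.8,fy=2.8,interpolation=cv2.INTER_CUBIC)
b=cv2.resize(s[75:195,250:390],None,fx=2.8,fy=2.8,interpolation=cv2.INTER_CUBIC)
cv2.imwrite("pics/crop1.png",np.hstack([a,b]))
E
```

```text
scene blue [(1056, [214.4, 19.2], [201, 0, 34, 46]), (511, [158.6, 262.3], [146, 248, 26, 30]), (454, [352.8, 140.1], [339, 123, 27, 32])]
scene purple [(102, [319.3, 108.8], [314, 103, 11, 12]), (95, [314.5, 127.1], [308, 120, 14, 15])]
scene pink [(114, [276.8, 124.4], [272, 119, 11, 12])]
scene teal [(5778, [267.3, 234.8], [225, 184, 84, 99])]
scene peg [(2452, [255.4, 39.4], [221, 12, 71, 56]), (643, [188.5, 356.8], [175, 342, 28, 31]), (613, [471.6, 111.5], [456, 100, 33, 24]), (576, [340.6, 105.4], [328, 89, 26, 31]), (455, [293.9, 100.5], [285, 84, 19, 33])]
scene red [(512, [311.8, 152.9], [295, 138, 35, 30])]
top blue [(525, [145.8, 149.5], [129, 142, 34, 16]), (456, [50.7, 378.0], [13, 368, 58, 16]), (295, [357.8, 217.1], [348, 208, 21, 19])]
top purple [(101, [134.8, 186.8], [129, 182, 12, 11])]
top pink [(105, [179.0, 210.9], [174, 205, 11, 12])]
top teal [(4317, [281.5, 160.7], [230, 121, 99, 81])]
top peg [(4765, [42.6, 332.8], [0, 300, 83, 67]), (758, [64.1, 59.8], [49, 45, 32, 31]), (722, [486.2, 69.0], [471, 54, 31, 31]), (429, [123.4, 227.4], [109, 219, 30, 17]), (401, [105.9, 181.4], [92, 169, 29, 26])]
top red [(514, [181.8, 173.6], [165, 162, 35, 25])]
```

View pics/crop1.png

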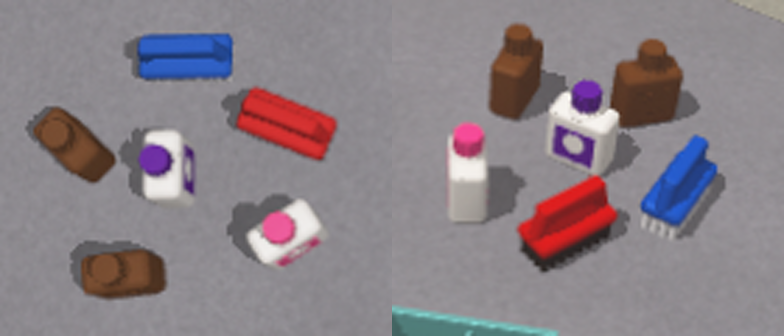

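The crop shows the purple bottle with its long side nearly up-down in the top image and its panel facing right. The pink one is tilted about 30° and the brush lies nearly horizontal. Brown look-alikes stand at the left of the purple one.

```bash
cat > m.py <<'E'
from h import *
T,S=Cam("top"),Cam("scene")
t=cv2.imread("pics/top0.png");s=cv2.imread("pics/scene0.png")
def ctr(im,a,near):
    bl,l=blobs(mask(im,*a)); b=min(bl,key=lambda b:np.hypot(b[1][0]-near[0],b[1][1]-near[1]));return b[1],(l==b[3]).astype(np.uint8)
for nm,a,p,q in(("purple",(126,145,90),(135,187),(319,109)),("pink",(155,176,90),(179,211),(277,124))):
    c1,_=ctr(t,a,p);c2,_=ctr(s,a,q);X,e=tri(T,c1,S,c2);print(nm,"cap",X.round(4),round(e,4))
def quad(m):
    h=cv2.convexHull(cv2.findContours(m,cv2.RETR_EXTERNAL,cv2.CHAIN_APPROX_NONE)[0][0])
    for e in np.linspace(1,15,57):
        q=cv2.approxPolyDP(h,e,True)
        if len(q)<=4:return q[:,0]
qt=quad(ctr(t,(82,98,60),(280,160))[1]);qs=quad(ctr(s,(82,98,60),(268,235))[1]);print(qt.tolist(),qs.tolist())
P=T.plane(qt,.05);Q=S.plane(qs,.05);print(P.round(3).tolist());print(Q.round(3).tolist())
for i,p in enumerate(P):
    j=np.argmin(np.linalg.norm(Q-p,axis=1));X,e=tri(T,qt[i],S,qs[j]);print("corner tri",X.round(4),round(e,4))
c=P.mean(0);print("tray ctr",c.round(4),Q.mean(0).round(4),"edges",[np.linalg.norm(P[i]-P[i-1]).round(3) for i in range(4)],[np.degrees(np.arctan2(*(P[i]-P[i-1])[1::-1])).round(1) for i in range(4)])
# white bodies
for nm,p,z in(("purple",(140,188),.076),("pink",(182,213),.076)):
    w=cv2.inRange(cv2.cvtColor(t,cv2.COLOR_BGR2HSV),(0,0,165),(180,60,255));bl,l=blobs(w);b=min(bl,key=lambda b:np.hypot(b[1][0]-p[0],b[1][1]-p[1]))
    m=(l==b[3]).astype(np.uint8);r=cv2.minAreaRect(cv2.findContours(m,cv2.RETR_EXTERNAL,cv2.CHAIN_APPROX_NONE)[0][0]);B=T.plane(cv2.boxPoints(r),z)
    print(nm,r,B.round(3).tolist(),[np.degrees(np.arctan2(*(B[i]-B[i-1])[1::-1])).round(1) for i in range(4)])
_,m=ctr(t,(103,125,110),(146,150));r=cv2.minAreaRect(cv2.findContours(m,0,1)[0][0]);B=T.plane(cv2.boxPoints(r),.05);print("brush",r,B.round(3).tolist(),[np.degrees(np.arctan2(*(B[i]-B[i-1])[1::-1])).round(1) for i in range(4)])
c1,_=ctr(t,(103,125,110),(358,217));c2,_=ctr(s,(103,125,110),(158,262));X,e=tri(T,c1,S,c2);print("cup",X.round(3),round(e,4))
E
python3 m.py; python3 - <<'E'
from h import *
c=env.camera_info("wrist");o=env.observe();R=np.array(o["tcp_rot"])
Rc=np.array(c["R"]);C=-Rc.T@np.array(c["t"]);print("cam in tool",(R.T@(C-o["eef_pos"])).round(3),(R.T@Rc.T).round(3),c["intrinsics"],c["k1"])
E
```

```text
purple cap [0.4583 0.3975 0.0924] 0.0011
pink cap [0.3905 0.2635 0.0932] 0.0004
[[306, 121], [328, 170], [252, 201], [230, 150]] [[248, 184], [308, 193], [292, 282], [225, 263]]
[[0.682, -0.103, 0.05], [0.529, -0.169, 0.05], [0.43, 0.057, 0.05], [0.585, 0.126, 0.05]]
[[0.433, 0.059, 0.05], [0.585, 0.126, 0.05], [0.691, -0.121, 0.05], [0.531, -0.171, 0.05]]
corner tri [ 0.6877 -0.1082  0.027 ] 0.0064
corner tri [ 0.53   -0.1694  0.0465] 0.0003
corner tri [0.4316 0.0577 0.0496] 0.0034
corner tri [0.5846 0.1263 0.0496] 0.0001
tray ctr [ 0.5564 -0.0224  0.05  ] [ 0.5599 -0.0266  0.05  ] edges [np.float64(0.249), np.float64(0.166), np.float64(0.246), np.float64(0.169)] [np.float64(-67.1), np.float64(-156.8), np.float64(113.6), np.float64(24.3)]
purple ((138.0, 188.0), (24.0, 14.0), 90.0) [[0.493, 0.416, 0.076], [0.494, 0.373, 0.076], [0.422, 0.369, 0.076], [0.421, 0.411, 0.076]] [np.float64(4.2), np.float64(-89.0), np.float64(-176.2), np.float64(91.3)]
pink ((181.90003967285156, 213.30003356933594), (15.684894561767578, 25.045236587524414), 55.304847717285156) [[0.383, 0.301, 0.076], [0.426, 0.243, 0.076], [0.389, 0.215, 0.076], [0.346, 0.273, 0.076]] [np.float64(37.3), np.float64(-53.5), np.float64(-143.2), np.float64(126.4)]
brush ((145.5, 149.5), (15.0, 33.0), 90.0) [[0.606, 0.438, 0.05], [0.607, 0.335, 0.05], [0.559, 0.332, 0.05], [0.558, 0.434, 0.05]] [np.float64(4.7), np.float64(-89.4), np.float64(-176.3), np.float64(90.8)]
cup [ 0.391 -0.259  0.037] 0.0008
cam in tool [ 0.068  0.    -0.142] [[-0.001 -0.963 -0.268]
 [ 1.    -0.001  0.   ]
 [-0.    -0.268  0.963]] [[302.1528578    0.         256.77414615]
 [  0.         302.1528578  192.79389446]
 [  0.           0.           1.        ]] -0.0065411071628553525
```

```bash
cat > go.py <<'E'
import sys
from h import *
# go.py x y z yawdeg(tool x): remaining move in tool axes (translate first, then turn)
o=env.observe();R=np.array(o["tcp_rot"]);p=np.array(o["eef_pos"])
a=[float(v) for v in sys.argv[1:]]
yaw=np.degrees(np.arctan2(R[1,0],R[0,0]));d=R.T@(np.array(a[:3])-p)
print("t",round(o["clock"],1),"p",p.round(4),"yaw",round(yaw,1),"tool d",d.round(4),"norm",round(np.linalg.norm(d),3),end=" ")
if len(a)>3:
    w=(a[3]-yaw+180)%360-180;print("rz",round(-np.radians(w),3),"tilt",R[:2,2].round(4),"q7",round(o["joint_pos"][6],2))
E
```

Call:
{"fn": "tcp_steps", "kwargs": {
  "moves": [
    {"x": 0.032, "y": -0.0338, "z": -0.0047},
    {"x": 0.032, "y": -0.0338, "z": -0.0047},
    {"x": 0.032, "y": -0.0338, "z": -0.0047},
    {"x": 0.032, "y": -0.0338, "z": -0.0047},
    {"x": 0.032, "y": -0.0338, "z": -0.0047},
    {"x": 0.032, "y": -0.0338, "z": -0.0047},
    {"x": 0.032, "y": -0.0338, "z": -0.0047},
    {"x": 0.032, "y": -0.0338, "z": -0.0047},
    {"x": 0.032, "y": -0.0338, "z": -0.0047},
    {"x": 0.032, "y": -0.0338, "z": -0.0047},
    {"x": 0.032, "y": -0.0338, "z": -0.0047},
    {"x": 0.032, "y": -0.0338, "z": -0.0047},
    {"x": 0.032, "y": -0.0338, "z": -0.0047},
    {"x": 0.032, "y": -0.0338, "z": -0.0047},
    {"x": 0.032, "y": -0.0338, "z": -0.0047},
    {},
    {}
  ]
}}

```text
clock: 1.8
eef_pos: [0.4999, -0.0293, 0.3014]
tcp_rot: [[0.973, 0.23, -0.001], [0.23, -0.973, 0.0], [-0.001, -0.0, -1.0]]
ft_force: [0.1, -0.1, -0.3]
grip_width: 0.0854
grip_force: 0.0
```

```bash
python3 - <<'E'
from h import *
W=Cam("wrist");im=env.capture("wrist");cv2.imwrite("pics/w1.png",im)
import pickle;pickle.dump(W,open("w1.pkl","wb"))
E
python3 go.py .583 .385 .23 91
```

```text
t 1.9 p [ 0.4995 -0.0309  0.3013] yaw 13.1 tool d [ 0.1758 -0.3862  0.071 ] norm 0.43 rz -1.359 tilt [-0.0013 -0.0004] q7 -1.33
```

View pics/w1.png

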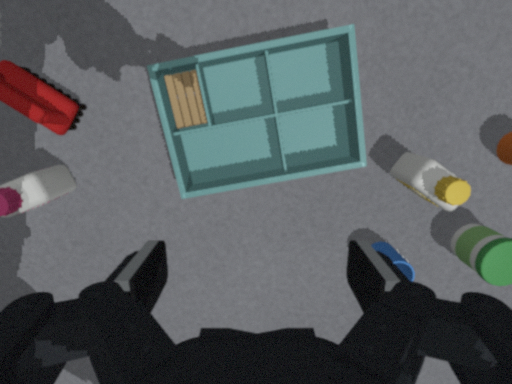

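The wrist view shows the whole tray: rim corners (150,66), (354,26), (366,164), (183,195), pegs at (186,98).

Call:
{"fn": "tcp_steps", "kwargs": {
  "moves": [
    {"x": 0.0195, "y": -0.043, "z": 0.0079},
    {"x": 0.0195, "y": -0.043, "z": 0.0079},
    {"x": 0.0195, "y": -0.043, "z": 0.0079},
    {"x": 0.0195, "y": -0.043, "z": 0.0079},
    {"x": 0.0195, "y": -0.043, "z": 0.0079},
    {"x": 0.0195, "y": -0.043, "z": 0.0079},
    {"x": 0.0195, "y": -0.043, "z": 0.0079},
    {"x": 0.0195, "y": -0.043, "z": 0.0079},
    {"x": 0.0195, "y": -0.043, "z": 0.0079},
    {"wz": -0.15},
    {"wz": -0.15},
    {"wz": -0.15},
    {"wz": -0.15},
    {"wz": -0.15},
    {"wz": -0.15},
    {"wz": -0.15},
    {"wz": -0.15},
    {"wz": -0.15},
    {}
  ]
}}

```text
clock: 3.75
eef_pos: [0.5842, 0.3838, 0.2293]
tcp_rot: [[-0.006, 1.0, -0.001], [1.0, 0.006, -0.002], [-0.002, -0.001, -1.0]]
ft_force: [-0.1, -0.4, -0.7]
grip_width: 0.0856
grip_force: 0.0
```

```bash
python3 - <<'E'
from h import *
import pickle
W=pickle.load(open("w1.pkl","rb"));im=cv2.imread("pics/w1.png")
q=np.array([(150,66),(354,26),(366,164),(183,195)]);m=mask(im,80,100,60,30);b,l=blobs(m);mm=(l==b[0][3]).astype(np.uint8)
h=cv2.convexHull(np.vstack(cv2.findContours(mm,0,1)[0]))
for e in np.linspace(1,20,77):
    k=cv2.approxPolyDP(h,e,True)[:,0]
    if len(k)<=4:break
print(k.tolist());P=W.plane(k,.05);print(P.round(4).tolist(),P.mean(0).round(4),[(np.linalg.norm(P[i]-P[i-1]).round(3),np.degrees(np.arctan2(*(P[i]-P[i-1])[1::-1])).round(1)) for i in range(4)])
T=Cam("top")
for tp in((306,121),(328,170),(252,201),(230,150)):
    i=np.argmin(np.linalg.norm(P-T.plane(tp,.05),axis=1));print(*tri(W,k[i],T,tp))
W=Cam("wrist");im=env.capture("wrist");cv2.imwrite("pics/w2.png",im);pickle.dump(W,open("w2.pkl","wb"))
E
python3 go.py .583 .385 .23 91
```

```text
[[353, 25], [365, 164], [182, 197], [148, 66]]
[[0.6842, -0.1023, 0.05], [0.5305, -0.169, 0.05], [0.4305, 0.0582, 0.05], [0.5846, 0.1256, 0.05]] [ 0.5575 -0.0219  0.05  ] [(np.float64(0.249), np.float64(-66.4)), (np.float64(0.168), np.float64(-156.5)), (np.float64(0.248), np.float64(113.8)), (np.float64(0.168), np.float64(23.6))]
[ 0.68885345 -0.1058151   0.0322677 ] 0.0015364443794165328
[ 0.5300295  -0.16977206  0.04705606] 0.0009199253665183091
[0.43049379 0.05725659 0.05078588] 0.0016080603120853189
[0.58476802 0.12621332 0.0487252 ] 0.00038025305540765133
t 3.8 p [0.584  0.3842 0.2296] yaw 90.1 tool d [ 0.0008 -0.001  -0.0004] norm 0.001 rz -0.015 tilt [-0.0008 -0.002 ] q7 -0.98
```

View pics/w2.png

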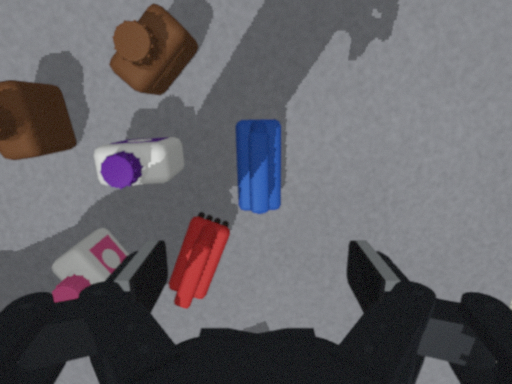

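Wrist view: blue brush spans (236,119)-(282,213), upright in the image. The red brush at (200,260) is clear of it, and the purple bottle is at (140,163).

```bash
python3 - <<'E'
from h import *
import pickle
W=pickle.load(open("w2.pkl","rb"));im=cv2.imread("pics/w2.png")
b,l=blobs(mask(im,103,125,110));b=min(b,key=lambda b:np.hypot(b[1][0]-259,b[1][1]-165));m=(l==b[3]).astype(np.uint8)
c=cv2.findContours(m,0,1)[0][0];r=cv2.minAreaRect(c);print(b[:3],r)
B=W.plane(cv2.boxPoints(r),.042);print(B.round(4).tolist(),B.mean(0).round(4),[(np.linalg.norm(B[i]-B[i-1]).round(3),np.degrees(np.arctan2(*(B[i]-B[i-1])[1::-1])).round(1)) for i in range(4)])
# handle: bright strip
g=im.max(2);rows=[(y,g[y,234:286].tolist()) for y in (150,170,190)]
for y,v in rows: print(y,v)
T=Cam("top");t=cv2.imread("pics/top0.png");bb,_=blobs(mask(t,103,125,110))
print(tri(W,r[0],T,bb[0][1]))
crop=cv2.resize(im[100:230,200:320],None,fx=3,fy=3,interpolation=cv2.INTER_CUBIC);c2=cv2.resize(t[135:165,120:172],None,fx=8,fy=8,interpolation=cv2.INTER_CUBIC)
o=np.zeros((390,800,3),np.uint8);o[:,:360]=crop;o[:240,370:370+416]=c2;cv2.imwrite("pics/crop2.png",o)
E
```

```text
(3947, [258.6, 164.5], [236, 119, 45, 95]) ((258.0, 166.0), (94.0, 44.0), 90.0)
[[0.562, 0.4402, 0.042], [0.6086, 0.4405, 0.042], [0.6113, 0.3351, 0.042], [0.5606, 0.3348, 0.042]] [0.5856 0.3876 0.042 ] [(np.float64(0.105), np.float64(89.2)), (np.float64(0.047), np.float64(0.3)), (np.float64(0.105), np.float64(-88.5)), (np.float64(0.051), np.float64(-179.7))]
150 [91, 91, 96, 100, 107, 112, 113, 119, 124, 125, 126, 124, 122, 125, 113, 105, 109, 114, 119, 120, 124, 123, 121, 125, 126, 123, 124, 128, 126, 126, 124, 123, 121, 115, 115, 118, 122, 125, 128, 126, 127, 137, 154, 160, 156, 145, 128, 107, 101, 98, 98, 105]
170 [97, 95, 95, 95, 103, 108, 110, 120, 119, 123, 125, 123, 123, 125, 127, 110, 104, 109, 114, 119, 122, 126, 142, 165, 178, 180, 181, 179, 177, 177, 173, 168, 160, 147, 129, 125, 121, 125, 127, 125, 136, 157, 168, 164, 155, 145, 124, 106, 95, 98, 96, 100]
190 [137, 139, 137, 124, 108, 107, 123, 160, 177, 184, 184, 187, 184, 185, 180, 165, 152, 157, 167, 177, 183, 185, 187, 184, 184, 182, 182, 179, 177, 176, 175, 170, 163, 153, 133, 122, 124, 134, 148, 165, 173, 174, 170, 163, 156, 144, 133, 137, 142, 143, 143, 143]
(array([0.58611743, 0.38817207, 0.03456081]), np.float64(0.001100035497973956))
```

View pics/crop2.png

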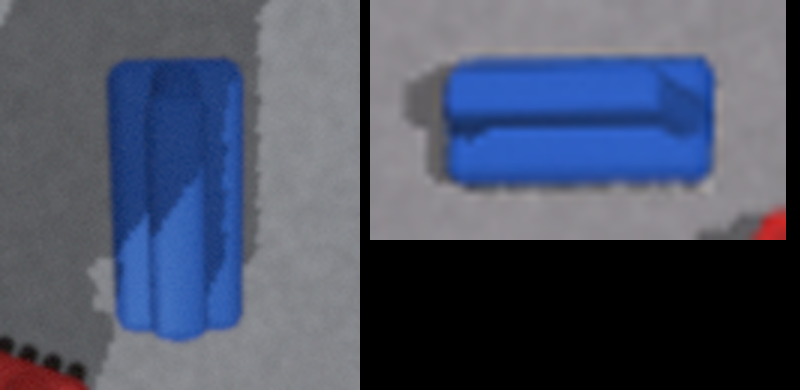

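```bash
python3 - <<'E'
from h import *
import pickle
W=pickle.load(open("w2.pkl","rb"));T=Cam("top")
print(tri(W,(260.7,213.3),T,(156.2,145.6)), W.plane([(259.7,190)],.078))
E
```

```text
(array([0.58826616, 0.34620665, 0.07418181]), np.float64(0.0007311439064282315)) [[0.58732026 0.37219362 0.078     ]]
```

Call:
{"fn": "tcp_steps", "kwargs": {
  "moves": [
    {"x": 0.002, "y": 0.0013, "z": 0.03},
    {"x": 0.002, "y": 0.0013, "z": 0.03},
    {"z": 0.03},
    {"z": 0.02},
    {},
    {}
  ],
  "finger_gap": 0.06
}}

```text
clock: 4.4
eef_pos: [0.586, 0.3902, 0.1212]
tcp_rot: [[-0.006, 1.0, 0.0], [1.0, 0.006, 0.0], [0.0, 0.0, -1.0]]
ft_force: [0.4, 0.2, 1.7]
grip_width: 0.0599
grip_force: 0.0
```

```bash
python3 go.py .5865 .388 .05 90
```

```text
t 4.4 p [0.586  0.3902 0.1212] yaw 90.4 tool d [-0.0022  0.0005  0.0712] norm 0.071 rz 0.006 tilt [0.0003 0.    ] q7 -1.03
```

Call:
{"fn": "tcp_steps", "kwargs": {
  "moves": [
    {"x": -0.002, "y": 0.001, "z": 0.025},
    {"z": 0.025},
    {"z": 0.015},
    {"z": 0.006},
    {},
    {}
  ]
}}

```text
clock: 5.0
eef_pos: [0.5871, 0.3891, 0.0512]
tcp_rot: [[-0.008, 1.0, 0.001], [1.0, 0.008, 0.001], [0.001, 0.001, -1.0]]
ft_force: [0.4, -0.3, 0.1]
grip_width: 0.0603
grip_force: 0.0
```

Call:
{"fn": "tcp_steps", "kwargs": {
  "moves": [
    {},
    {},
    {},
    {},
    {},
    {}
  ],
  "finger_gap": 0.01
}}

```text
clock: 5.6
eef_pos: [0.5868, 0.3886, 0.0504]
tcp_rot: [[-0.008, 1.0, 0.001], [1.0, 0.008, 0.0], [0.0, 0.001, -1.0]]
ft_force: [-0.7, -0.6, 4.9]
grip_width: 0.0191
grip_force: 59.3
```

```bash
python3 go.py .586 .388 .2 90
```

```text
t 5.6 p [0.5868 0.3886 0.0504] yaw 90.5 tool d [-0.0005 -0.0007 -0.1496] norm 0.15 rz 0.008 tilt [0.0007 0.0004] q7 -1.05
```

Call:
{"fn": "tcp_steps", "kwargs": {
  "moves": [
    {"z": -0.02},
    {"z": -0.04},
    {"z": -0.04},
    {"z": -0.03},
    {"x": -0.038, "y": -0.0089},
    {"x": -0.038, "y": -0.0089},
    {"x": -0.038, "y": -0.0089},
    {"x": -0.038, "y": -0.0089},
    {"x": -0.038, "y": -0.0089},
    {"x": -0.038, "y": -0.0089},
    {"x": -0.038, "y": -0.0089},
    {"x": -0.038, "y": -0.0089},
    {"x": -0.038, "y": -0.0089},
    {"x": -0.038, "y": -0.0089},
    {"wz": -0.1},
    {"wz": -0.1},
    {"wz": -0.1},
    {"wz": -0.1},
    {},
    {}
  ]
}}

```text
clock: 7.6
eef_pos: [0.5005, 0.0078, 0.1799]
tcp_rot: [[-0.395, 0.919, -0.0], [0.919, 0.395, -0.001], [-0.001, -0.0, -1.0]]
ft_force: [0.7, 0.2, -1.5]
grip_width: 0.0188
grip_force: 58.9
```

```bash
python3 go.py .5008 .0079 .058 113.6
```

```text
t 7.6 p [0.5005 0.0078 0.1799] yaw 113.3 tool d [0.     0.0003 0.1219] norm 0.122 rz -0.006 tilt [-0.     -0.0007] q7 0.15
```

Call:
{"fn": "tcp_steps", "kwargs": {
  "moves": [
    {"z": 0.035},
    {"z": 0.035},
    {"z": 0.025},
    {"z": 0.015},
    {"z": 0.008},
    {"z": 0.006},
    {},
    {}
  ]
}}

```text
clock: 8.4
eef_pos: [0.5014, 0.0076, 0.0566]
tcp_rot: [[-0.396, 0.918, 0.001], [0.918, 0.396, -0.0], [-0.001, 0.001, -1.0]]
ft_force: [-0.3, 0.1, -1.0]
grip_width: 0.0191
grip_force: 58.9
```

```bash
python3 go.py .5008 .0079 .055 113.6
```

```text
t 8.4 p [0.5014 0.0076 0.0566] yaw 113.4 tool d [ 0.0005 -0.0005  0.0016] norm 0.002 rz -0.004 tilt [ 0.0014 -0.0003] q7 -0.01
```

Call:
{"fn": "tcp_steps", "kwargs": {
  "moves": [
    {"z": 0.002},
    {},
    {}
  ]
}}

```text
clock: 8.7
eef_pos: [0.5015, 0.0074, 0.0543]
tcp_rot: [[-0.396, 0.918, 0.002], [0.918, 0.396, -0.0], [-0.001, 0.001, -1.0]]
ft_force: [0.6, 0.1, 1.7]
grip_width: 0.0194
grip_force: 59.1
```

Call:
{"fn": "tcp_steps", "kwargs": {
  "moves": [
    {},
    {},
    {},
    {},
    {"z": -0.03},
    {"z": -0.05},
    {"z": -0.05},
    {"z": -0.05}
  ],
  "finger_gap": 0.04
}}

```text
clock: 9.5
eef_pos: [0.5002, 0.0081, 0.2351]
tcp_rot: [[-0.398, 0.917, -0.001], [0.917, 0.398, 0.001], [0.001, -0.0, -1.0]]
ft_force: [0.2, -1.8, -0.2]
grip_width: 0.04
grip_force: 0.0
```

```bash
python3 go.py .41 -.22 .23 23.6
```

```text
t 9.5 p [0.5002 0.0081 0.2351] yaw 113.4 tool d [-0.1734 -0.1735  0.005 ] norm 0.245 rz 1.568 tilt [-0.0009  0.0009] q7 0.25
```

Call:
{"fn": "tcp_steps", "kwargs": {
  "moves": [
    {"x": -0.0289, "y": -0.0289},
    {"x": -0.0289, "y": -0.0289},
    {"x": -0.0289, "y": -0.0289},
    {"x": -0.0289, "y": -0.0289},
    {"x": -0.0289, "y": -0.0289},
    {"x": -0.0289, "y": -0.0289},
    {"wz": 0.1425},
    {"wz": 0.1425},
    {"wz": 0.1425},
    {"wz": 0.1425},
    {"wz": 0.1425},
    {"wz": 0.1425},
    {"wz": 0.1425},
    {"wz": 0.1425},
    {"wz": 0.1425},
    {"wz": 0.1425},
    {"wz": 0.1425},
    {},
    {}
  ],
  "finger_gap": 0.085
}}

```text
clock: 11.4
eef_pos: [0.4102, -0.2202, 0.2336]
tcp_rot: [[0.915, 0.403, -0.0], [0.403, -0.915, -0.0], [-0.0, 0.0, -1.0]]
ft_force: [0.5, 0.8, -0.1]
grip_width: 0.0847
grip_force: 0.0
```

```bash
python3 - <<'E'
from h import *
W=Cam("wrist");im=env.capture("wrist");cv2.imwrite("pics/w3.png",im)
S=Cam("scene");T=Cam("top");t=cv2.imread("pics/top0.png")
b,l=blobs(mask(im,103,125,110),60);print([x[:3] for x in b])
bb=[x for x in blobs(mask(t,103,125,110))[0] if x[0]<300]
for x in b: print(tri(W,x[1],T,bb[0][1]))
E
python3 go.py .391 -.26 .23 23.6
```

```text
[(2647, [84.2, 11.9], [28, 0, 110, 26]), (1957, [279.8, 201.1], [259, 173, 46, 55])]
(array([ 0.4133298 , -0.1824117 ,  0.34032248]), np.float64(0.12280479401760074))
(array([ 0.38959918, -0.25846506,  0.04319174]), np.float64(0.0007991032322045323))
t 11.4 p [ 0.4103 -0.2203  0.2336] yaw 23.7 tool d [-0.0336  0.0286  0.0037] norm 0.044 rz 0.002 tilt [-0.0002 -0.0002] q7 -0.6
```

View pics/w3.png

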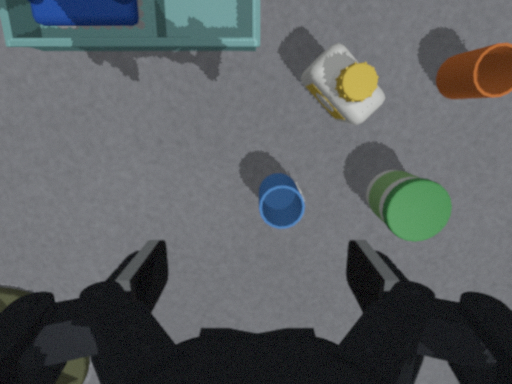

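Wrist view: blue brush seen in the tray's long compartment at (84,12). Cup rim is centred at (282,207), about 44 px wide, with the green tub at (417,208) and bleach at (350,85) clear of it.

```bash
python3 - <<'E'
from h import *
W=Cam("wrist");T=Cam("top")
print(W.plane([(282,207),(259.5,207),(304.5,207)],.065).round(4), W.plane([(280,182)],0.0), T.plane([(359,217.5)],.065), tri(W,(282,207),T,(359.0,217.5)))
print("tub",W.plane([(417,208)],.074))
E
```

```text
[[ 0.3899 -0.2595  0.065 ]
 [ 0.3801 -0.2373  0.065 ]
 [ 0.3997 -0.2818  0.065 ]] [[ 0.40200702 -0.2568855   0.        ]] [[ 0.38573841 -0.25636532  0.065     ]] (array([ 0.38709988, -0.26051733,  0.05377744]), np.float64(0.0027859780252212953))
tub [[ 0.44843343 -0.38833311  0.074     ]]
```

Call:
{"fn": "tcp_steps", "kwargs": {
  "moves": [
    {"x": -0.0346, "y": 0.027},
    {"z": 0.04},
    {"z": 0.04},
    {"z": 0.03},
    {},
    {}
  ],
  "finger_gap": 0.08
}}

```text
clock: 12.05
eef_pos: [0.3899, -0.2585, 0.1242]
tcp_rot: [[0.916, 0.402, 0.001], [0.402, -0.916, 0.001], [0.001, -0.001, -1.0]]
ft_force: [0.6, -0.5, 0.9]
grip_width: 0.0798
grip_force: 0.0
```

```bash
python3 go.py .3895 -.259 .040 23.6
```

```text
t 12.1 p [ 0.3899 -0.2585  0.1242] yaw 23.7 tool d [-0.0006  0.0004  0.0842] norm 0.084 rz 0.001 tilt [0.0005 0.0014] q7 -0.73
```

Call:
{"fn": "tcp_steps", "kwargs": {
  "moves": [
    {"z": 0.03},
    {"z": 0.025},
    {"z": 0.02},
    {"z": 0.009},
    {},
    {}
  ]
}}

```text
clock: 12.65
eef_pos: [0.3905, -0.2598, 0.0413]
tcp_rot: [[0.917, 0.4, 0.002], [0.4, -0.917, -0.002], [0.001, 0.003, -1.0]]
ft_force: [-0.7, 0.0, 0.2]
grip_width: 0.0795
grip_force: 0.0
```

Call:
{"fn": "tcp_steps", "kwargs": {
  "moves": [
    {},
    {},
    {},
    {},
    {}
  ],
  "finger_gap": 0.04
}}

```text
clock: 13.15
eef_pos: [0.39, -0.2596, 0.0412]
tcp_rot: [[0.917, 0.4, 0.0], [0.4, -0.917, -0.002], [-0.0, 0.002, -1.0]]
ft_force: [-2.0, -0.1, 9.9]
grip_width: 0.049
grip_force: 60.8
```

```bash
python3 go.py .3895 -.259 .040 23.6
python3 -c "
import numpy as np
c,s=np.cos(np.radians(113.6)),np.sin(np.radians(113.6))
for n,x,y in(('stain',-.07,.04),('soft',-.07,-.04),('cup',.024,-.04)):print(n,.5575+c*x-s*y,-.0219+s*x+c*y)"
```

```text
t 13.2 p [ 0.39   -0.2596  0.0412] yaw 23.6 tool d [-0.0002 -0.0008  0.0011] norm 0.001 rz -0.001 tilt [ 0.0003 -0.0017] q7 -0.9
stain 0.5488699230964931 -0.10205935237163258
soft 0.6221789414614722 -0.07003142976708099
cup 0.5845461324011241 0.016106666811769543
```

Call:
{"fn": "tcp_steps", "kwargs": {
  "moves": [
    {"z": -0.02},
    {"z": -0.04},
    {"z": -0.04},
    {"z": -0.02},
    {"x": 0.0321, "y": -0.01944},
    {"x": 0.0321, "y": -0.01944},
    {"x": 0.0321, "y": -0.01944},
    {"x": 0.0321, "y": -0.01944},
    {"x": 0.0321, "y": -0.01944},
    {"x": 0.0321, "y": -0.01944},
    {"x": 0.0321, "y": -0.01944},
    {"x": 0.0321, "y": -0.01944},
    {"x": 0.0321, "y": -0.01944},
    {},
    {}
  ]
}}

```text
clock: 14.65
eef_pos: [0.5842, 0.0184, 0.1598]
tcp_rot: [[0.915, 0.403, -0.0], [0.403, -0.915, 0.0], [-0.0, -0.001, -1.0]]
ft_force: [-0.5, 0.5, -0.3]
grip_width: 0.0485
grip_force: 62.2
```

```bash
python3 go.py .5845 .0161 .0455 23.6
```

```text
t 14.7 p [0.5842 0.0184 0.1598] yaw 23.7 tool d [-0.0007  0.0023  0.1143] norm 0.114 rz 0.002 tilt [-0.0003  0.0005] q7 -1.56
```

Call:
{"fn": "tcp_steps", "kwargs": {
  "moves": [
    {"x": -0.0007, "y": 0.0023, "z": 0.03},
    {"z": 0.03},
    {"z": 0.025},
    {"z": 0.015},
    {"z": 0.008},
    {"z": 0.006},
    {},
    {}
  ]
}}

```text
clock: 15.45
eef_pos: [0.5852, 0.0146, 0.0466]
tcp_rot: [[0.917, 0.4, 0.001], [0.4, -0.917, -0.0], [0.001, 0.001, -1.0]]
ft_force: [-0.4, -0.4, -1.2]
grip_width: 0.0481
grip_force: 62.2
```

```bash
python3 go.py .5845 .0161 .0455 23.6
```

```text
t 15.4 p [0.5852 0.0146 0.0466] yaw 23.6 tool d [-0.     -0.0017  0.0011] norm 0.002 rz -0.001 tilt [ 0.0014 -0.0002] q7 -1.64
```

Call:
{"fn": "tcp_steps", "kwargs": {
  "moves": [
    {"z": 0.001},
    {},
    {},
    {},
    {"z": -0.02},
    {"z": -0.04},
    {"z": -0.05},
    {"z": -0.05},
    {"z": -0.04},
    {}
  ],
  "finger_gap": 0.06
}}

```text
clock: 16.45
eef_pos: [0.5875, 0.0159, 0.2509]
tcp_rot: [[0.916, 0.4, 0.01], [0.4, -0.917, -0.0], [0.009, 0.004, -1.0]]
ft_force: [0.6, 0.3, 0.8]
grip_width: 0.06
grip_force: 0.0
```

```bash
python3 go.py .458 .39 .24 182
python3 - <<'E'
from h import *
W=Cam("wrist");im=env.capture("wrist");cv2.imwrite("pics/w4.png",im)
E
```

```text
t 16.4 p [0.5875 0.0159 0.2509] yaw 23.6 tool d [ 0.0308 -0.3947  0.0095] norm 0.396 rz -2.765 tilt [ 0.0099 -0.0002] q7 -1.51
```

View pics/w4.png

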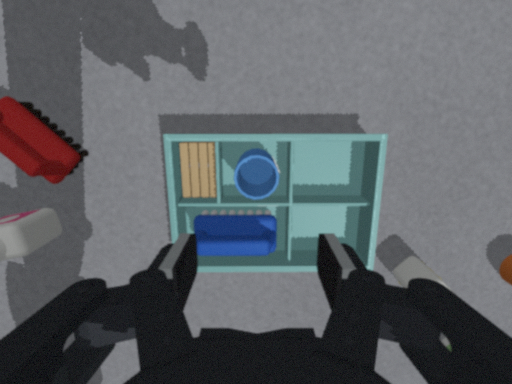

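The wrist view shows the brush in the long compartment at (235,235) and the cup upright at (257,175) beside the pegs. The two bottle compartments are empty.

Call:
{"fn": "tcp_steps", "kwargs": {
  "moves": [
    {"x": 0.0034, "y": -0.0439, "z": 0.001},
    {"x": 0.0034, "y": -0.0439, "z": 0.001},
    {"x": 0.0034, "y": -0.0439, "z": 0.001},
    {"x": 0.0034, "y": -0.0439, "z": 0.001},
    {"x": 0.0034, "y": -0.0439, "z": 0.001},
    {"x": 0.0034, "y": -0.0439, "z": 0.001},
    {"x": 0.0034, "y": -0.0439, "z": 0.001},
    {"x": 0.0034, "y": -0.0439, "z": 0.001},
    {"x": 0.0034, "y": -0.0439, "z": 0.001},
    {"wz": -0.1455},
    {"wz": -0.1455},
    {"wz": -0.1455},
    {"wz": -0.1455},
    {"wz": -0.1455},
    {"wz": -0.1455},
    {"wz": -0.1455},
    {"wz": -0.1455},
    {"wz": -0.1455},
    {"wz": -0.1455}
  ],
  "finger_gap": 0.06
}}

```text
clock: 18.4
eef_pos: [0.4541, 0.3883, 0.2339]
tcp_rot: [[-0.297, 0.955, -0.002], [0.955, 0.297, -0.002], [-0.001, -0.002, -1.0]]
ft_force: [0.3, 0.1, 0.7]
grip_width: 0.0599
grip_force: 0.0
```

Call:
{"fn": "tcp_steps", "kwargs": {
  "moves": [
    {"wz": -0.1455},
    {"wz": -0.1455},
    {"wz": -0.1455},
    {"wz": -0.1455},
    {"wz": -0.1455},
    {"wz": -0.1455},
    {"wz": -0.1455},
    {"wz": -0.1455},
    {"wz": -0.1455},
    {},
    {}
  ],
  "finger_gap": 0.06
}}

```text
clock: 19.5
eef_pos: [0.4543, 0.3886, 0.2346]
tcp_rot: [[-1.0, -0.031, -0.001], [-0.031, 1.0, -0.001], [0.001, -0.001, -1.0]]
ft_force: [-0.2, -0.2, -0.4]
grip_width: 0.0599
grip_force: 0.0
```

```bash
python3 go.py .458 .39 .24 182
python3 - <<'E'
from h import *
import pickle
W=Cam("wrist");im=env.capture("wrist");cv2.imwrite("pics/w5.png",im);pickle.dump(W,open("w5.pkl","wb"))
T=Cam("top")
for b in blobs(mask(im,126,145,90),60)[0]: print(b[:3],tri(W,b[1],T,(134.8,186.8)))
E
```

```text
t 19.5 p [0.4543 0.3886 0.2346] yaw -178.2 tool d [-0.0038  0.0013 -0.0054] norm 0.007 rz -0.004 tilt [-0.0011 -0.0011] q7 0.45
(867, [264.6, 185.3], [248, 168, 34, 35]) (array([0.45668646, 0.39551691, 0.09776303]), np.float64(0.00025491377910392087))
```

View pics/w5.png

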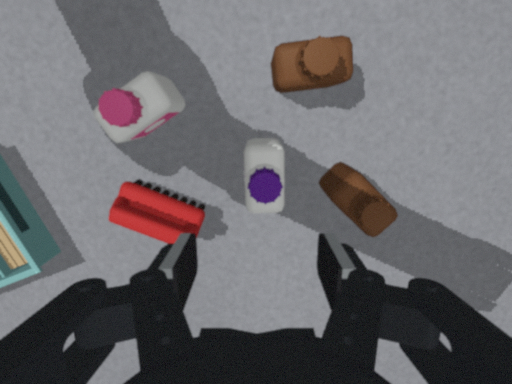

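The purple bottle stands upright in the image, body (244..285, 138..214), cap at (265,185). The nearest brown look-alike corner is at (320,183), about 55 mm from its centre.

```bash
python3 - <<'E'
from h import *
import pickle
W=pickle.load(open("w5.pkl","rb"));im=cv2.imread("pics/w5.png")
print(W.plane([(264.6,185.3)],.098).round(4))
hs=cv2.cvtColor(im,cv2.COLOR_BGR2HSV);m=((hs[...,2]>135)&(hs[...,1]<60)).astype(np.uint8)
m|=(mask(im,126,145,90)>0).astype(np.uint8)
m=cv2.morphologyEx(m,cv2.MORPH_OPEN,np.ones((3,3),np.uint8))
b,l=blobs(m*255,300);b=min(b,key=lambda b:np.hypot(b[1][0]-265,b[1][1]-176));print(b[:3])
for y in range(145,212,8):
    xs=np.where(l[y]==b[3])[0];print(y,xs.min(),xs.max(),end='; ')
E
python3 go.py .4565 .396 .13 182
```

```text
[[0.4565 0.3955 0.098 ]]
(44688, [141.7, 191.0], [0, 0, 330, 338])
145 5 280; 153 20 283; 161 26 283; 169 30 283; 177 35 283; 185 40 281; 193 45 283; 201 50 283; 209 54 281; t 19.6 p [0.4543 0.3887 0.2349] yaw -178.2 tool d [-0.0025  0.0073  0.1049] norm 0.105 rz -0.003 tilt [-0.0009 -0.0008] q7 0.45
```

Call:
{"fn": "tcp_steps", "kwargs": {
  "moves": [
    {"x": -0.0025, "y": 0.0073, "z": 0.02},
    {"z": 0.04},
    {"z": 0.04},
    {},
    {}
  ],
  "finger_gap": 0.056
}}

```text
clock: 20.05
eef_pos: [0.4564, 0.3964, 0.1353]
tcp_rot: [[-0.999, -0.034, -0.002], [-0.034, 0.999, -0.0], [0.002, -0.0, -1.0]]
ft_force: [-0.1, 0.6, 0.7]
grip_width: 0.0556
grip_force: 0.0
```

```bash
python3 go.py .4565 .396 .048 182
```

```text
t 20.1 p [0.4564 0.3964 0.1353] yaw -178.1 tool d [-0.0002 -0.0004  0.0873] norm 0.087 rz -0.001 tilt [-0.0015 -0.0004] q7 0.4
```

Call:
{"fn": "tcp_steps", "kwargs": {
  "moves": [
    {"z": 0.025},
    {"z": 0.02},
    {"z": 0.015},
    {"z": 0.015},
    {"z": 0.012},
    {},
    {}
  ]
}}

```text
clock: 20.75
eef_pos: [0.4568, 0.3966, 0.0488]
tcp_rot: [[-0.999, -0.034, -0.0], [-0.034, 0.999, 0.0], [0.0, 0.0, -1.0]]
ft_force: [0.1, 0.8, 0.8]
grip_width: 0.0561
grip_force: 0.0
```

Call:
{"fn": "tcp_steps", "kwargs": {
  "moves": [
    {},
    {},
    {},
    {}
  ],
  "finger_gap": 0.03
}}

```text
clock: 21.15
eef_pos: [0.4573, 0.3969, 0.0497]
tcp_rot: [[-0.999, -0.034, 0.001], [-0.034, 0.999, 0.001], [-0.001, 0.001, -1.0]]
ft_force: [0.0, -0.6, 6.5]
grip_width: 0.0416
grip_force: 61.6
```

```bash
python3 go.py .549 -.102 .2 113.6
```

```text
t 21.1 p [0.4573 0.3969 0.0497] yaw -178.0 tool d [-0.0748 -0.5016 -0.1506] norm 0.529 rz 1.193 tilt [0.0013 0.001 ] q7 0.34
```

Call:
{"fn": "tcp_steps", "kwargs": {
  "moves": [
    {"z": -0.02},
    {"z": -0.04},
    {"z": -0.04},
    {"z": -0.04},
    {"x": -0.00623, "y": -0.0418},
    {"x": -0.00623, "y": -0.0418},
    {"x": -0.00623, "y": -0.0418},
    {"x": -0.00623, "y": -0.0418},
    {"x": -0.00623, "y": -0.0418},
    {"x": -0.00623, "y": -0.0418},
    {"x": -0.00623, "y": -0.0418},
    {"x": -0.00623, "y": -0.0418},
    {"x": -0.00623, "y": -0.0418},
    {"x": -0.00623, "y": -0.0418},
    {"x": -0.00623, "y": -0.0418},
    {"x": -0.00623, "y": -0.0418},
    {}
  ]
}}

```text
clock: 22.85
eef_pos: [0.5488, -0.111, 0.1884]
tcp_rot: [[-1.0, -0.023, -0.001], [-0.023, 1.0, -0.003], [0.001, -0.003, -1.0]]
ft_force: [-1.0, 0.1, -3.5]
grip_width: 0.0411
grip_force: 61.7
```

Call:
{"fn": "tcp_steps", "kwargs": {
  "moves": [
    {"wz": 0.1326},
    {"wz": 0.1326},
    {"wz": 0.1326},
    {"wz": 0.1326},
    {"wz": 0.1326},
    {"wz": 0.1326},
    {"wz": 0.1326},
    {"wz": 0.1326},
    {"wz": 0.1326},
    {},
    {}
  ]
}}

```text
clock: 23.95
eef_pos: [0.5485, -0.1019, 0.189]
tcp_rot: [[-0.404, 0.915, -0.0], [0.915, 0.404, -0.0], [-0.0, -0.0, -1.0]]
ft_force: [0.3, -0.2, -2.9]
grip_width: 0.0404
grip_force: 61.9
```

```bash
python3 go.py .549 -.102 .055 113.6
```

```text
t 23.9 p [ 0.5485 -0.1019  0.189 ] yaw 113.8 tool d [-0.0003  0.0004  0.134 ] norm 0.134 rz 0.004 tilt [-0.0001 -0.0003] q7 0.35
```

Call:
{"fn": "tcp_steps", "kwargs": {
  "moves": [
    {"z": 0.03},
    {"z": 0.03},
    {"z": 0.025},
    {"z": 0.02},
    {"z": 0.015},
    {"z": 0.008},
    {"z": 0.004},
    {},
    {}
  ]
}}

```text
clock: 24.85
eef_pos: [0.5495, -0.1025, 0.0576]
tcp_rot: [[-0.4, 0.916, 0.001], [0.916, 0.4, -0.0], [-0.001, 0.001, -1.0]]
ft_force: [0.0, -0.5, -2.3]
grip_width: 0.0411
grip_force: 61.8
```

```bash
python3 go.py .549 -.102 .054 113.6
```

```text
t 24.9 p [ 0.5495 -0.1025  0.0576] yaw 113.6 tool d [ 0.0006 -0.0002  0.0036] norm 0.004 rz -0.0 tilt [ 0.0014 -0.0005] q7 0.24
```

Lower the last 3.5 mm, release, rise.

Call:
{"fn": "tcp_steps", "kwargs": {
  "moves": [
    {"z": 0.002},
    {"z": 0.0015},
    {},
    {}
  ]
}}

```text
clock: 25.25
eef_pos: [0.5491, -0.1026, 0.0537]
tcp_rot: [[-0.4, 0.917, 0.001], [0.917, 0.4, -0.001], [-0.001, 0.0, -1.0]]
ft_force: [-0.1, -0.8, 1.6]
grip_width: 0.0407
grip_force: 62.0
```

Call:
{"fn": "tcp_steps", "kwargs": {
  "moves": [
    {},
    {},
    {},
    {"z": -0.02},
    {"z": -0.04},
    {"z": -0.05},
    {"z": -0.05},
    {"z": -0.03},
    {}
  ],
  "finger_gap": 0.056
}}

```text
clock: 26.15
eef_pos: [0.5515, -0.1022, 0.2482]
tcp_rot: [[-0.4, 0.916, 0.008], [0.916, 0.4, -0.003], [-0.006, 0.006, -1.0]]
ft_force: [0.1, 0.2, -0.4]
grip_width: 0.056
grip_force: 0.0
```

```bash
python3 go.py .4 .26 .235 126.5
```

```text
t 26.1 p [ 0.5515 -0.1022  0.2482] yaw 113.6 tool d [0.3927 0.006  0.0109] norm 0.393 rz -0.225 tilt [ 0.0082 -0.0029] q7 0.38
```

Call:
{"fn": "tcp_steps", "kwargs": {
  "moves": [
    {"x": 0.0436, "y": 0.0007, "z": 0.001},
    {"x": 0.0436, "y": 0.0007, "z": 0.001},
    {"x": 0.0436, "y": 0.0007, "z": 0.001},
    {"x": 0.0436, "y": 0.0007, "z": 0.001},
    {"x": 0.0436, "y": 0.0007, "z": 0.001},
    {"x": 0.0436, "y": 0.0007, "z": 0.001},
    {"x": 0.0436, "y": 0.0007, "z": 0.001},
    {"x": 0.0436, "y": 0.0007, "z": 0.001},
    {"x": 0.0436, "y": 0.0007, "z": 0.001},
    {"wz": -0.1125},
    {"wz": -0.1125},
    {},
    {}
  ]
}}

```text
clock: 27.45
eef_pos: [0.3972, 0.2594, 0.2336]
tcp_rot: [[-0.592, 0.806, -0.001], [0.806, 0.592, -0.0], [0.0, -0.001, -1.0]]
ft_force: [-0.5, 0.3, 0.5]
grip_width: 0.0562
grip_force: 0.0
```

```bash
python3 go.py .3905 .2635 .13 126.5
python3 - <<'E'
from h import *
import pickle
W=Cam("wrist");im=env.capture("wrist");cv2.imwrite("pics/w6.png",im);pickle.dump(W,open("w6.pkl","wb"))
T=Cam("top")
for b in blobs(mask(im,155,176,90),60)[0]: print(b[:3],tri(W,b[1],T,(179,210.9)))
E
```

```text
t 27.4 p [0.3972 0.2594 0.2336] yaw 126.3 tool d [ 0.0072 -0.0029  0.1036] norm 0.104 rz -0.003 tilt [-0.0009 -0.0003] q7 0.09
(898, [252.4, 174.6], [235, 157, 35, 36]) (array([0.38965338, 0.26290199, 0.09607123]), np.float64(0.0005972914751729394))
```

View pics/w6.png

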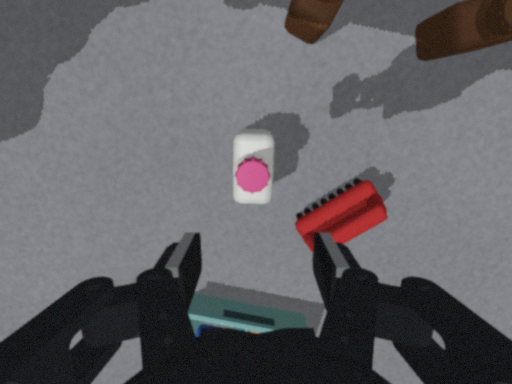

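The pink bottle is aligned with the image, body (233..273, 130..204), cap at (252,175). The red brush corner at (297,215) is clear of the fingers.

Call:
{"fn": "tcp_steps", "kwargs": {
  "moves": [
    {"x": 0.0072, "y": -0.0035, "z": 0.02},
    {"z": 0.04},
    {"z": 0.04},
    {},
    {}
  ],
  "finger_gap": 0.058
}}

```text
clock: 28.0
eef_pos: [0.39, 0.2638, 0.1345]
tcp_rot: [[-0.594, 0.804, -0.002], [0.804, 0.594, 0.001], [0.002, -0.001, -1.0]]
ft_force: [0.6, 0.3, 1.2]
grip_width: 0.0583
grip_force: 0.0
```

```bash
python3 go.py .39 .263 .049 126.3
```

```text
t 28.0 p [0.39   0.2638 0.1345] yaw 126.5 tool d [-0.0008 -0.0004  0.0855] norm 0.086 rz 0.003 tilt [-0.0023  0.0014] q7 -0.15
```

Call:
{"fn": "tcp_steps", "kwargs": {
  "moves": [
    {"z": 0.025},
    {"z": 0.02},
    {"z": 0.015},
    {"z": 0.015},
    {"z": 0.01},
    {},
    {}
  ]
}}

```text
clock: 28.7
eef_pos: [0.3916, 0.2638, 0.0507]
tcp_rot: [[-0.594, 0.805, 0.003], [0.805, 0.594, 0.0], [-0.001, 0.002, -1.0]]
ft_force: [0.1, 1.0, 0.9]
grip_width: 0.0579
grip_force: 0.0
```

Call:
{"fn": "tcp_steps", "kwargs": {
  "moves": [
    {},
    {},
    {},
    {}
  ],
  "finger_gap": 0.03
}}

```text
clock: 29.1
eef_pos: [0.3912, 0.2636, 0.0506]
tcp_rot: [[-0.594, 0.804, 0.001], [0.804, 0.594, -0.001], [-0.001, 0.001, -1.0]]
ft_force: [-2.3, -2.2, 8.5]
grip_width: 0.0413
grip_force: 59.5
```

```bash
python3 go.py .6222 -.070 .2 113.6
```

```text
t 29.1 p [0.3912 0.2636 0.0506] yaw 126.4 tool d [-0.4058 -0.0122 -0.1489] norm 0.432 rz 0.224 tilt [ 0.0014 -0.0006] q7 -0.31
```

Call:
{"fn": "tcp_steps", "kwargs": {
  "moves": [
    {"z": -0.02},
    {"z": -0.04},
    {"z": -0.04},
    {"z": -0.04},
    {"x": -0.0406, "y": -0.0012},
    {"x": -0.0406, "y": -0.0012},
    {"x": -0.0406, "y": -0.0012},
    {"x": -0.0406, "y": -0.0012},
    {"x": -0.0406, "y": -0.0012},
    {"x": -0.0406, "y": -0.0012},
    {"x": -0.0406, "y": -0.0012},
    {"x": -0.0406, "y": -0.0012},
    {"x": -0.0406, "y": -0.0012},
    {"x": -0.0406, "y": -0.0012},
    {"wz": 0.075},
    {"wz": 0.075},
    {"wz": 0.074},
    {},
    {}
  ]
}}

```text
clock: 31.0
eef_pos: [0.622, -0.0702, 0.1893]
tcp_rot: [[-0.403, 0.915, -0.0], [0.915, 0.403, -0.0], [-0.0, -0.0, -1.0]]
ft_force: [0.3, -0.3, -2.9]
grip_width: 0.0413
grip_force: 61.6
```

```bash
python3 go.py .6222 -.070 .0555 113.6
```

```text
t 31.0 p [ 0.622  -0.0702  0.1893] yaw 113.7 tool d [1.000e-04 3.000e-04 1.338e-01] norm 0.134 rz 0.002 tilt [-0.0001 -0.0001] q7 0.22
```

Call:
{"fn": "tcp_steps", "kwargs": {
  "moves": [
    {"z": 0.03},
    {"z": 0.03},
    {"z": 0.025},
    {"z": 0.02},
    {"z": 0.015},
    {"z": 0.008},
    {"z": 0.004},
    {"z": 0.001},
    {"z": 0.001},
    {}
  ]
}}

```text
clock: 32.0
eef_pos: [0.6226, -0.0702, 0.0559]
tcp_rot: [[-0.401, 0.916, 0.001], [0.916, 0.401, -0.0], [-0.001, 0.001, -1.0]]
ft_force: [-0.2, -0.3, -2.7]
grip_width: 0.0412
grip_force: 61.7
```

```bash
python3 go.py .6222 -.070 .0546 113.6
```

```text
t 32.0 p [ 0.6226 -0.0702  0.0559] yaw 113.6 tool d [ 0.0004 -0.0003  0.0013] norm 0.001 rz 0.001 tilt [ 0.0012 -0.0004] q7 0.14
```

Call:
{"fn": "tcp_steps", "kwargs": {
  "moves": [
    {"z": 0.0015},
    {},
    {}
  ]
}}

```text
clock: 32.3
eef_pos: [0.6227, -0.0702, 0.0547]
tcp_rot: [[-0.401, 0.916, 0.001], [0.916, 0.401, -0.001], [-0.001, 0.001, -1.0]]
ft_force: [-1.1, -1.5, 5.0]
grip_width: 0.0411
grip_force: 62.3
```

Call:
{"fn": "tcp_steps", "kwargs": {
  "moves": [
    {},
    {},
    {},
    {"z": -0.02},
    {"z": -0.04},
    {"z": -0.05},
    {"z": -0.05},
    {"x": -0.04, "z": -0.02},
    {"x": -0.04},
    {"x": -0.04},
    {},
    {}
  ],
  "finger_gap": 0.056
}}

```text
clock: 33.5
eef_pos: [0.6701, -0.1812, 0.2327]
tcp_rot: [[-0.399, 0.917, -0.001], [0.917, 0.399, 0.001], [0.002, -0.001, -1.0]]
ft_force: [-0.4, 0.8, 0.2]
grip_width: 0.0558
grip_force: 0.0
```

```bash
python3 - <<'E'
from h import *
W=env.capture("wrist");s=env.capture("scene")
o=np.zeros((480,800,3),np.uint8);o[:300,:400]=cv2.resize(W,(400,300));o[:300,400:]=cv2.resize(s,(400,300))
c=cv2.resize(s[170:300,210:330],None,fx=1.38,fy=1.38);o[300:300+c.shape[0],:c.shape[1]]=c
t=env.capture("top");c=cv2.resize(t[100:225,215:345],None,fx=1.42,fy=1.42);o[300:300+c.shape[0],400:400+c.shape[1]]=c
cv2.imwrite("pics/fin.png",o)
E
```

```text
(no output)
```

View pics/fin.png

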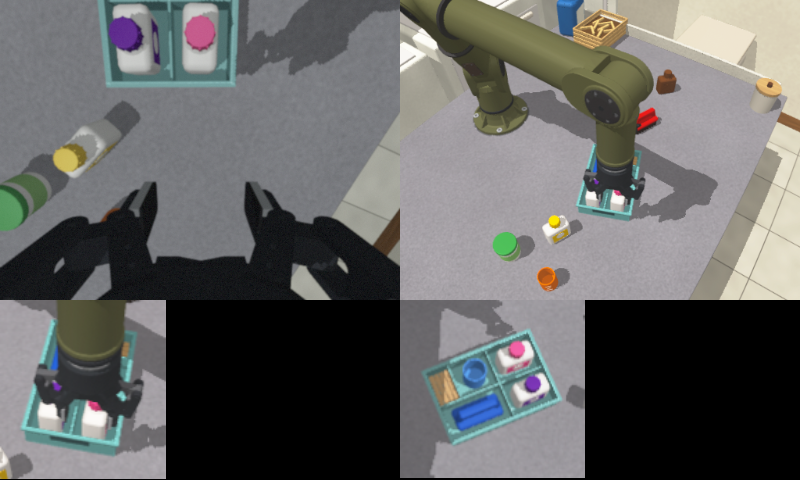

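The final views show all four items upright in their compartments: cup by the pegs, brush in the long one, and purple next to the brush and pink next to the cup. The bleach, tub, orange cup and red brush are undisturbed, and the gripper is clear.

```bash
python3 -c "
from rig import env
print(env.job_done())"
```

```text
the job is handed in; nothing more can be done
None
```

The stain kit is packed: brush, cup, stain remover and softener each stand in their tray compartments, the other items were left alone, and the job was handed in at about 34 s of the 112 s allowed.

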